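# Unlatch the sample locker and set the flask on the drain tray

### The arm

A 6-joint arm with a two-finger parallel gripper is mounted at the origin on the work surface; the furniture and walls round the work are solid. World frame = base frame: x ahead of the robot, y to its left, z up, the work surface at z = 0. Lengths are in m, angles in rad, forces in N, time in s.
With the tool pointing down it reaches from about 0.375 to 0.925 m from the base axis. Payload 5.7 kg.
Tool frame: the origin (TCP) lies midway between the tips of the shut fingers; the grasp point (between the pads) lies 19 mm behind it; z points along the fingers, y is the line along which they close (so a half turn about z gives the same grasp; the last joint's range is limited). The gripper opens to 85 mm and grips with 20 to 120 N. Pads are 22 mm wide; open, the fingers measure 114 mm over their backs; the gripper's body (76 mm by 85 mm) begins 54 mm behind the grasp point. The pads swing forward as they close: fully open they stand 13 mm farther back than shut.
Start: joints at [1.154, 0.359, 1.51, -0, 1.272, -0.115], TCP at [0.178, 0.573, 0.231] pointing down, gripper open.
Joint ranges: [-2.97, 2.97], [-1.01, 2.36], [0.21, 2.38], [-0.96, 4.11], [0.2, 2.71], [-2.98, 2.98]. Speed limits (rad/s): [2.39, 2.39, 3.14, 3.14, 3.14, 3.14].

### API

Orientations are given as a unit quaternion [w, x, y, z].
In Python, from rig import r gives the robot as it stands.
- The arm moves only by the tool arm_command, never from a script. Its argument "increments" is a list of rows, each an object with "travel": the shift along the tool's x, y, z in units of 2 cm (1.0 is 2 cm), a list of three; "rotation": the turn, a rotation vector about the tool's x, y, z in units of 0.08 rad (1.0 is 0.08 rad), a list of three. In form: [{"travel": [dx, dy, dz], "rotation": [ax, ay, az]}, ...]. A call has exactly 8 rows; each row shifts and turns the commanded pose from where the row before left it, along the tool's axes as they then stand; what a row does not reach is not made up. A row lasts 1/10 s, in which the tool goes at most 50 mm and 8.59 degrees, less where a joint would pass 70% of its speed; a pose out of reach is approached as far as the arm can. A call with a number of a shift or a turn outside -1 to 1 is refused whole. A call with a gripper value outside its range is refused whole. "claw" is the closure, from -1 (fully open) to 1 (shut), so that 0 is half open, set as the call begins (left out, the last holds). The fingers move at their own pace and stop on an object; "newtons" is the grip in N (left out, the last holds). Time passes only in rows, so rows that do not move let the fingers close, or fill a call up. It gives the time, the measured TCP pose, the force, the opening and the grip force at its end, in the units of the state.
- r.get_obs(): the state, without advancing time (a new reading comes with each control period).
- r.grab_frame(name): name is "scene" or "top" or "wrist"; returns a dict with "pixels" (400x640x3 uint8, red, green, blue), "depth" (400x640 float32, m along the optical axis (not along the pixel's ray), 0 where there is no reading), "camera_matrix" (3x3 intrinsics, pixels), "k1" (the pictures are not rectified: a ray, as slopes to the right and down, at radius r is drawn at 1 + k1 r^2 times it, then the intrinsics apply), "eye" and "orientation" of the camera in the world; the wrist camera has in their place "hand_eye" (4x4, takes a point from camera to tool coordinates, whose origin is the TCP and whose axes are the flange's). Camera axes: x right, y down, z forward; pixel columns grow to the right and rows downward; lengths in m; the calibration is good to about 2 mm. A picture is of the moment at which its call begins: read the wrist's pose just before it.
- r.close_job(): hands the job in; it is judged then, once.
The state is a dict: "clock": time; "joint_pos": joint angles; "joint_vel": joint speeds; "joint_efforts": joint torques, N m; "position": TCP position; "tool_rot": TCP orientation; "ft_force": force on the tool from outside, world axes, zero at the start; "wrist_torque": the same for the moment, N m; "width": finger opening in m; "finger_force": force on a finger pad.
Only numpy, scipy, OpenCV 4.12 (cv2) and the standard library are available. Lean on these libraries where they do the work, as an engineer would, in place of code of your own. Each camera call takes 0.05 s, during which the arm holds its last target. There are 200 camera calls.

### The job

Push the thumb lever of the locker's gravity latch towards the gate's hinge so that the bar lifts out of its catch, and swing the gate wide open. Then take the metal flask out from under the locker's roof and set it gently down, upright, on the floor of the drain tray; let go of it, and leave the gate wide open and the cup, the snap box and the timer undisturbed.

Things in the scene. Friction and masses are not known exactly. Their poses are not given: they have to be found in the camera images.
- locker: Fixed open-fronted locker of bare sheet steel, 192 wide (y), 130 deep (x), 178 mm high. Origin: underside, centre of the front line; x points into the locker, y to the left (hinge side), z up. Floor 4 mm thick, no sill; inside 180 wide. Side walls 100 mm high in front of the roof.
- locker_roof (a point): Middle of the roof's front edge, at its underside, 175 mm above the table, 75 mm behind the front line; a hem on it rises to 187 mm. The roof stands over the rear of the flask, which can rise only 20 mm inside, and a vertical gripper on the flask's neck would hit it: come in tilted about 40 degrees, gripper body leaning out to the front.
- latch_catch (a point): Floor of the catch, 65 mm above the table, outside the locker's right front post: a pocket open at the top, with a prong in front whose top is at 87 mm. The latch bar lies in it behind the prong and holds the gate shut.
- gate (a joint): Hinge angle of the gate (rad): 0 shut, grows as it swings out towards the front, stop at 1.75. The gate is a rod grille, 100 mm high and 180 mm wide, hinged on the vertical line at locker x = 0, y = +96. Light friction (0.08 N m); stays where it is left.
- gate_hinge (a point): Point on the gate's vertical hinge line, 69 mm above the table; turns with the gate: its -y axis points along the gate to the free edge, its -x axis out of the gate's outer face.
- gate_edge (a point): Upper free corner of the gate, 180 mm from the hinge line, 100 mm above the table.
- latch (a joint): Angle of the latch on the gate (rad): 0 bar down in the catch, grows as the thumb lever is pushed towards the hinge and the bar rises, stop at 0.70. The bar clears the catch's prong at about 0.30. It falls back under its own weight (about 1 N at the knob) when let go.
- latch_pivot (a point): Pivot of the latch: dark steel crank on the outer face of the gate, 17 mm out of the gate's mid plane, 116 mm from the hinge line, 69 mm above the table, turning about the gate's x axis. Its bar (10 mm high, 6 mm thick) reaches 100 mm from the pivot away from the hinge; its thumb lever stands upright, 14 mm wide.
- latch_knob (a point): Grip point on the axis of the thumb lever's round knob, 16 mm in diameter, 60 mm from the pivot (129 mm above the table when the latch is down). The knob points straight out of the gate (gate's -x) and ends 18 mm before this point, the lever is 16 mm behind it. Pinch from above, one finger left and one right; the knob can turn between the fingers.
- latch_tip (a point): End of the latch bar, 100 mm from the pivot.
- flask: Plain metal flask with a dark stopper, 63 mm in diameter, 148 mm high, 0.19 kg, standing loose in the locker 55 mm behind the front line. Origin: centre of its underside, z up. Stopper and neck, 22 mm across, from 109 to 148 mm above the underside: pinch it there.
- tray: Fixed shallow translucent tray, 290 x 380 x 19 mm. Origin: centre of its underside; x along the short side, y along the long side. Flat floor 2 mm above the table (240 x 330 mm), rim 18 mm high.
- cup: Teal plastic tumbler near the locker, 80 mm in diameter, 112 mm high; bystander, leave alone. Origin: centre of its underside.
- snap_box: Translucent snap box upside down, to the left of the gate, 99 x 92 x 62 mm; bystander, leave alone. Origin: centre of its underside.
- timer: Round red and white kitchen timer beside the tray, 72 mm in diameter, 47 mm high; bystander, leave alone. Origin: centre of its underside.
There are look-alikes about, which are no part of the job. Leave any green look-alike of the flask alone.

How it is judged:
On the way, in this order (a step that is already met when the one before it is completed fails the run):
1. the latch bar is lifted while the gate is still shut (value of joint latch above 0.2 rad and value of joint gate below 0.2 rad), for 0.05 s.
2. the gate is swung wide open (value of joint gate above 1.2 rad), for 0.2 s.
At the end, for the whole second after the job is handed in: The flask stands at rest and upright (within 0.1 rad) on the tray's floor, its centre within 100 mm of the tray's centre along the short side and 145 mm along the long side, and the gate stands open by more than 1.2 rad (value of joint gate above 1.2 rad and x of flask in the frame of tray between -0.1 and 0.1 m and y of flask in the frame of tray between -0.145 and 0.145 m and z of flask in the frame of tray below 0.008 m and angle between flask's own z axis and vertical below 0.1 rad and contact force between flask and tray above 0.3 N and linear speed of flask below 0.03 m/s); the robot touches nothing.
It fails at once if the flask is dropped or thrown: free in the air with its underside more than 25 mm above the table (height (world z) of flask above 0.025 m and contact force between flask and anything else below 0.01 N).
It fails at once if the flask is tipped over (angle between flask's own z axis and vertical above 0.8 rad).
It fails at once if the cup is displaced by more than 30 mm (distance of cup from where it was at the start of the episode above 0.03 m).
It fails at once if the snap box is displaced by more than 30 mm (distance of snap_box from where it was at the start of the episode above 0.03 m).
It fails at once if the timer is displaced by more than 30 mm (distance of timer from where it was at the start of the episode above 0.03 m).
It also fails if it takes over 58 s, if anything falls off the work surface, if the arm or the gripper's body presses on something with over 40 N, if the wrist force passes 120 N, or if a joint passes its speed limit or range.

## Working session

There is one attempt and no reset: what is moved stays moved. The work goes in short steps, Python scripts to look and compute and a tool call to move; the robot and the scene stay as the last step left them, time stands still between calls to the robot, and variables do not carry over. Pictures are saved under pics/ and viewed, at most 10 in all, crops included, and the job is handed in when it is done.

Besides the shell and the picture viewer there is one more tool, called after ">>>" as name([rows], argument=value, ...), one row to a line, values as JSON. arm_command: Moves the arm, as the interface text tells. Shifts and turns lie within -1 to 1; 1 stands for 2 cm of shift or 0.08 rad of turn. Its arguments: {"type":"object","properties":{"increments":{"type":"array"},"claw":{"type":"number"},"newtons":{"type":"number"}},"required":["increments"]}

```bash
ls; mkdir -p pics
cat > h.py <<'E'
import numpy as np, cv2
from rig import r
from scipy.spatial.transform import Rotation as R
def rot(q): return R.from_quat([q[1],q[2],q[3],q[0]]).as_matrix()
def grab(n):
    o=r.get_obs(); f=r.grab_frame(n)
    if n=="wrist":
        T=np.eye(4);T[:3,:3]=rot(o["tool_rot"]);T[:3,3]=o["position"];f["T"]=T@np.array(f["hand_eye"])
    else:
        T=np.eye(4);T[:3,:3]=rot(f["orientation"]);T[:3,3]=f["eye"];f["T"]=T
    return f
def cloud(f):
    h,w=f["depth"].shape;K=np.array(f["camera_matrix"],float);k=float(f["k1"])
    u,v=np.meshgrid(np.arange(w),np.arange(h))
    p=cv2.undistortPoints(np.stack([u,v],-1).reshape(-1,1,2).astype(float),K,np.array([k,0,0,0,0.]))[:,0]
    d=f["depth"].reshape(-1,1)
    P=np.c_[p,np.ones(len(p))]*d
    return (P@f["T"][:3,:3].T+f["T"][:3,3]).reshape(h,w,3)
E
python3 - <<'E'
from h import *
print(r.get_obs())
for n in("scene","top","wrist"):
    f=grab(n);cv2.imwrite(f"pics/{n}0.png",f["pixels"][:,:,::-1]);np.savez(f"{n}0.npz",P=cloud(f),d=f["depth"],px=f["pixels"])
    print(n,f["T"],f["k1"],f["camera_matrix"])
E
```

```text
pics
{'clock': 0.0, 'joint_pos': array([ 1.15393593e+00,  3.59526532e-01,  1.51144184e+00,  1.05396526e-05,
        1.27249410e+00, -1.15072059e-01]), 'joint_vel': array([-0.00086099, -0.00100403, -0.0004282 , -0.00011757, -0.00163422,
        0.00230944]), 'joint_efforts': array([-4.58297200e-04, -5.27635717e+01, -2.78616053e+01, -5.76506045e-04,
        1.34437135e-02,  7.75891607e-06]), 'position': array([0.17804634, 0.57225927, 0.23043719]), 'tool_rot': array([-2.50592175e-04,  1.50323673e-01,  9.88636394e-01, -9.00715161e-04]), 'ft_force': array([ 1.07657253, -0.15790763, -0.87006961]), 'wrist_torque': array([-0.03475669, -0.04968794, -0.06114897]), 'finger_force': 0.0, 'width': 0.08544284185844313}
scene [[ 0.82641469 -0.34169605  0.44752941 -0.01424114]
 [-0.56298307 -0.48813875  0.66691125 -0.76071296]
 [-0.00942449 -0.80309674 -0.59577413  0.89927203]
 [ 0.          0.          0.          1.        ]] -0.054736475857262074 [[407.39806099   0.         320.49634544]
 [  0.         407.39806099 192.68384095]
 [  0.           0.           1.        ]]
top [[ 0.00795825 -0.99625096  0.08614343  0.3915868 ]
 [-0.99975061 -0.0097245  -0.02010331  0.11325461]
 [ 0.02086565 -0.08596196 -0.9960799   1.61922015]
 [ 0.          0.          0.          1.        ]] -0.12302624861373766 [[435.87284665   0.         316.84429171]
 [  0.         435.87284665 209.00378505]
 [  0.           0.           1.        ]]
wrist [[ 0.29729473  0.91873786  0.25987801  0.11131686]
 [ 0.95478433 -0.28559848 -0.08258571  0.5920645 ]
 [-0.00165386  0.27267975 -0.96210343  0.3732283 ]
 [ 0.          0.          0.          1.        ]] -0.0005740437974367197 [[291.79916236   0.         315.2406717 ]
 [  0.         291.79916236 197.63977045]
 [  0.           0.           1.        ]]
```

View pics/scene0.png

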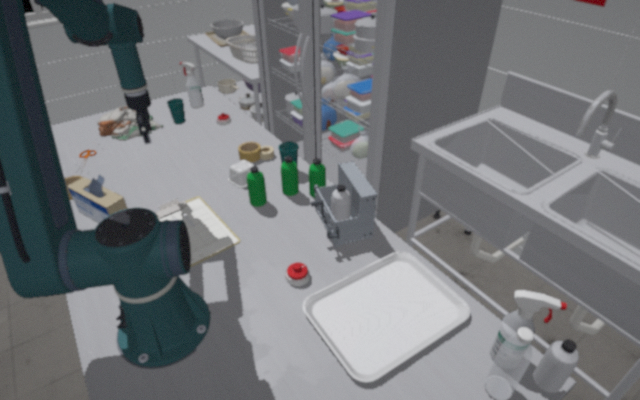

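View pics/top0.png

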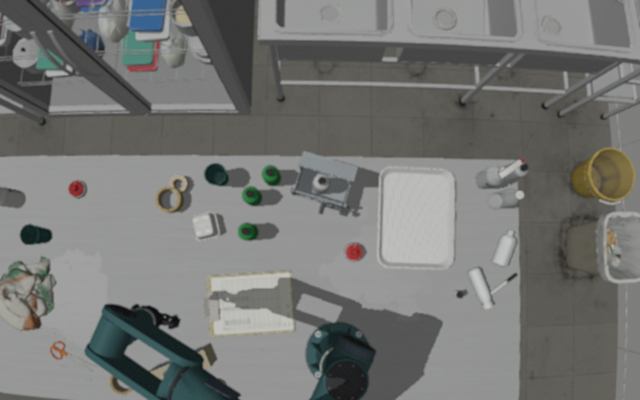

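The top view shows the locker at about (325,180) with the metal flask at (320,183). The tray is at (417,217), the timer at (355,252), the snap box at (205,225) and the cup at (216,174). Green look-alikes stand at (270,175), (251,196) and (247,231). The only bare-metal one is inside the locker, so that is the flask. I'll confirm it in an enlarged crop with measurements.

Run:
```python
from h import *
t=np.load("top0.npz");s=np.load("scene0.npz")
a=cv2.resize(t["px"][140:225,280:375],None,fx=4,fy=4,interpolation=cv2.INTER_CUBIC)
b=cv2.resize(s["px"][150:260,300:390],None,fx=4,fy=4,interpolation=cv2.INTER_CUBIC)
H=max(a.shape[0],b.shape[0]);c=np.zeros((H,a.shape[1]+b.shape[1],3),np.uint8);c[:a.shape[0],:a.shape[1]]=a;c[:b.shape[0],a.shape[1]:]=b
cv2.imwrite("pics/crop1.png",c[:,:,::-1])
for n,(u,v) in dict(flask=(320,183),tray=(417,217),timer=(355,252),box=(205,225),cup=(216,174),g1=(270,173),g2=(251,193),g3=(247,229),tl=(385,175),tr=(450,175),bl=(384,260),br=(450,260)).items(): print(n,t["P"][v,u].round(3))
def show(P,lo,hi,nm):
    m=(P[...,0]>.4)&(P[...,0]<.95)&(P[...,1]>-.1)&(P[...,1]<.35)&(P[...,2]>lo)&(P[...,2]<hi)
    return P[m]
for lo,hi in((.17,.2),(.09,.11),(.115,.14),(.14,.17)):
    Q=show(t["P"],lo,hi,"")
    Q=Q[(Q[:,0]>.5)&(Q[:,1]>-.06)&(Q[:,1]<.16)]
    if len(Q)<5:continue
    print(lo,len(Q),Q.min(0).round(3),Q.max(0).round(3),cv2.minAreaRect(Q[:,:2].astype(np.float32)*1000))
    print(cv2.boxPoints(cv2.minAreaRect(Q[:,:2].astype(np.float32))).round(3).tolist())
```

```text
flask [0.607 0.074 0.154]
tray [ 0.505 -0.297 -0.001]
timer [ 0.373 -0.057  0.047]
box [0.465 0.483 0.06 ]
cup [0.66  0.461 0.003]
g1 [0.64  0.244 0.151]
g2 [0.571 0.307 0.153]
g3 [0.449 0.319 0.149]
tl [ 0.663 -0.176 -0.   ]
tr [ 0.664 -0.422  0.019]
bl [ 0.344 -0.17   0.004]
br [ 0.344 -0.418  0.013]
0.17 913 [ 0.608 -0.049  0.17 ] [0.711 0.148 0.192] ((659.760498046875, 49.447723388671875), (192.53244018554688, 56.95566177368164), 74.20355987548828)
[[0.6060000061988831, -0.03500000014901161], [0.6610000133514404, -0.050999999046325684], [0.7129999995231628, 0.1340000033378601], [0.6589999794960022, 0.15000000596046448]]
0.09 189 [ 0.507 -0.031  0.09 ] [0.661 0.16  0.11 ] ((583.311279296875, 63.16145324707031), (202.5294189453125, 103.60935974121094), 73.6712875366211)
[[0.5049999952316284, -0.01899999938905239], [0.6050000190734863, -0.04899999871850014], [0.6610000133514404, 0.1459999978542328], [0.5619999766349792, 0.17499999701976776]]
0.115 227 [ 0.503 -0.031  0.116] [0.662 0.143 0.14 ] ((576.068603515625, 75.97248077392578), (181.33416748046875, 134.93975830078125), 71.15252685546875)
[[0.4830000102519989, 0.012000000104308128], [0.6110000014305115, -0.03200000151991844], [0.6690000295639038, 0.14000000059604645], [0.5419999957084656, 0.18400000035762787]]
0.14 74 [ 0.53  -0.037  0.14 ] [0.693 0.146 0.17 ] ((639.0263671875, 48.17304992675781), (166.62294006347656, 147.15737915039062), 30.48358154296875)
[[0.5299999713897705, 0.0689999982714653], [0.6050000190734863, -0.05700000002980232], [0.7480000257492065, 0.027000000700354576], [0.6729999780654907, 0.15399999916553497]]
```

View pics/crop1.png

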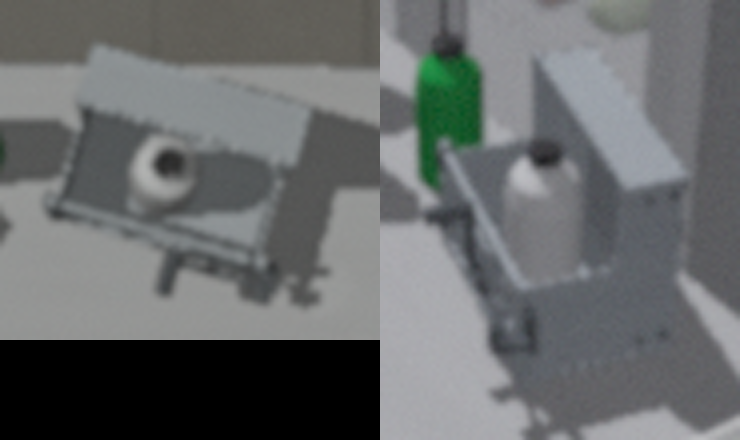

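The crop confirms it: the bare-metal flask with the dark stopper is inside the locker (top pixel 321,181), and the latch knob is at top pixel (321,211). Next I'll fit the locker frame more tightly.

```bash
cat >> h.py <<'E'
YAW=-0.2757; 
def toL(P,O,yaw=YAW):
    c,s=np.cos(yaw),np.sin(yaw);Q=np.array(P,float)-np.r_[O,0]
    return np.stack([c*Q[...,0]+s*Q[...,1],-s*Q[...,0]+c*Q[...,1],Q[...,2]],-1)
E
python3 - <<'E'
from h import *
O=(0.560,0.078)
for n in("top","scene"):
    z=np.load(n+"0.npz");L=toL(z["P"],O)
    def sel(x,y,zz):
        m=(L[...,0]>x[0])&(L[...,0]<x[1])&(L[...,1]>y[0])&(L[...,1]<y[1])&(L[...,2]>zz[0])&(L[...,2]<zz[1])&(z["d"]>0); return L[m]
    def rep(nm,Q):
        if len(Q): print(n,nm,len(Q),"min",Q.min(0).round(3),"max",Q.max(0).round(3),"med",np.median(Q,0).round(3))
    rep("roof",sel((.05,.2),(-.13,.13),(.165,.2)))
    rep("hem",sel((.05,.2),(-.13,.13),(.182,.2)))
    rep("stopper",sel((.02,.072),(-.05,.05),(.143,.165)))
    rep("knob",sel((-.08,-.008),(-.06,.03),(.11,.15)))
    rep("gatetop",sel((-.02,.02),(-.1,.12),(.09,.11)))
    rep("lwall",sel((.02,.07),(.08,.11),(.08,.11)))
    rep("rwall",sel((.02,.07),(-.11,-.08),(.08,.11)))
    rep("flaskbody",sel((.0,.072),(-.05,.05),(.02,.1)))
print(np.load("top0.npz")["P"][345:350,300].round(3)[:1])
E
```

```text
top roof 930 min [ 0.075 -0.097  0.166] max [0.132 0.096 0.192] med [0.104 0.    0.177]
top hem 90 min [ 0.075 -0.095  0.182] max [0.13  0.095 0.192] med [ 0.079 -0.     0.184]
top stopper 51 min [ 0.044 -0.006  0.143] max [0.07  0.019 0.159] med [0.056 0.007 0.15 ]
top knob 55 min [-0.053 -0.028  0.126] max [-0.014 -0.012  0.142] med [-0.033 -0.02   0.132]
top gatetop 153 min [-0.007 -0.098  0.091] max [0.02  0.103 0.109] med [0.001 0.002 0.102]
top lwall 17 min [0.023 0.089 0.083] max [0.068 0.093 0.102] med [0.045 0.091 0.097]
top rwall 15 min [ 0.021 -0.093  0.082] max [ 0.07  -0.09   0.104] med [ 0.045 -0.091  0.097]
top flaskbody 60 min [ 0.    -0.049  0.02 ] max [0.053 0.045 0.1  ] med [0.027 0.004 0.074]
scene roof 681 min [ 0.077 -0.101  0.165] max [0.136 0.098 0.19 ] med [ 0.106 -0.016  0.178]
scene hem 69 min [ 0.077 -0.1    0.182] max [0.122 0.09  0.19 ] med [ 0.08  -0.015  0.186]
scene stopper 53 min [ 0.046 -0.011  0.143] max [0.071 0.019 0.156] med [0.058 0.001 0.152]
scene knob 78 min [-0.05 -0.03  0.11] max [-0.009 -0.014  0.14 ] med [-0.027 -0.026  0.133]
scene gatetop 169 min [-0.016 -0.1    0.09 ] max [0.019 0.1   0.109] med [ 0.003 -0.02   0.102]
scene lwall 72 min [0.02  0.084 0.08 ] max [0.069 0.097 0.102] med [0.044 0.09  0.091]
scene rwall 87 min [ 0.02  -0.097  0.08 ] max [ 0.069 -0.089  0.102] med [ 0.044 -0.093  0.091]
scene flaskbody 250 min [ 0.    -0.042  0.021] max [0.072 0.042 0.1  ] med [ 0.044 -0.02   0.071]
[[ 0.028  0.139 -0.007]]
```

```bash
cat >> h.py <<'E'
O=np.array([0.560,0.078])
cy,sy=np.cos(YAW),np.sin(YAW); RL=np.array([[cy,-sy,0],[sy,cy,0],[0,0,1]])
def W(l): return RL@np.array(l,float)+np.r_[O,0]
R0=RL@np.diag([-1,1,-1.])   # tool x=-Lx, y=Ly, z down
def state():
    o=r.get_obs();p=np.array(o["position"]);M=rot(o["tool_rot"])
    print("t",round(o["clock"],2),"L",toL(p,O).round(4),"W",p.round(4),"rotL",R.from_matrix(R0.T@M).as_rotvec().round(3),"j",np.round(o["joint_pos"],2),"F",np.round(o["ft_force"],1),"w",round(o["width"],4),"ff",round(o["finger_force"],1));return p,M
def go(l,rv=(0,0,0)):
    "units: travel (in present tool frame), then rotation, to locker-frame TCP l, tool rot R0*rv"
    p,M=state();print("travel",(M.T@(W(l)-p)/.02).round(2),"rotation",(R.from_matrix(M.T@R0@R.from_rotvec(rv).as_matrix()).as_rotvec()/.08).round(2))
E
python3 -c "
from h import *
go((-.033,-.020,.20)); go((-.033,-.020,.110))"
```

```text
t 0.15 L [-0.502   0.3718  0.2306] W [0.1782 0.5724 0.2306] rotL [0.001 0.    0.026] j [ 1.15  0.36  1.51 -0.    1.27 -0.12] F [-0.2 -0.5  0.6] w 0.0853 ff 0.0
travel [-23.96 -18.97   1.56] rotation [-0.02 -0.   -0.33]
t 0.15 L [-0.502   0.3718  0.2306] W [0.1782 0.5724 0.2306] rotL [0.001 0.    0.026] j [ 1.15  0.36  1.51 -0.    1.27 -0.12] F [-0.2 -0.5  0.6] w 0.0853 ff 0.0
travel [-23.96 -18.96   6.06] rotation [-0.02 -0.   -0.33]
```

>>> arm_command([
  {"travel": [-1, -0.8, 0], "rotation": [0, 0, -0.3]},
  {"travel": [-1, -0.8, 0], "rotation": [0, 0, 0]},
  {"travel": [-1, -0.8, 0], "rotation": [0, 0, 0]},
  {"travel": [-1, -0.8, 0], "rotation": [0, 0, 0]},
  {"travel": [-1, -0.8, 0], "rotation": [0, 0, 0]},
  {"travel": [-1, -0.8, 0], "rotation": [0, 0, 0]},
  {"travel": [-1, -0.8, 0], "rotation": [0, 0, 0]},
  {"travel": [-1, -0.8, 0], "rotation": [0, 0, 0]},
], claw=-1, newtons=40)

```text
clock: 0.95
position: [0.2969, 0.4045, 0.2311]
tool_rot: [-0.0, 0.138, 0.99, -0.0]
ft_force: [0.6, 0.5, 0.6]
width: 0.0854
finger_force: 0.0
```

>>> arm_command([
  {"travel": [-1, -0.8, 0], "rotation": [0, 0, 0]},
  {"travel": [-1, -0.8, 0], "rotation": [0, 0, 0]},
  {"travel": [-1, -0.8, 0], "rotation": [0, 0, 0]},
  {"travel": [-1, -0.8, 0], "rotation": [0, 0, 0]},
  {"travel": [-1, -0.8, 0], "rotation": [0, 0, 0]},
  {"travel": [-1, -0.8, 0], "rotation": [0, 0, 0]},
  {"travel": [-1, -0.8, 0], "rotation": [0, 0, 0]},
  {"travel": [-1, -0.8, 0], "rotation": [0, 0, 0]},
])

```text
clock: 1.75
position: [0.4157, 0.2376, 0.2312]
tool_rot: [-0.0, 0.138, 0.99, -0.0]
ft_force: [0.3, 0.1, -0.5]
width: 0.0852
finger_force: 0.0
```

>>> arm_command([
  {"travel": [-1, -0.8, 0], "rotation": [0, 0, 0]},
  {"travel": [-1, -0.8, 0], "rotation": [0, 0, 0]},
  {"travel": [-1, -0.8, 0], "rotation": [0, 0, 0]},
  {"travel": [-1, -0.8, 0], "rotation": [0, 0, 0]},
  {"travel": [-1, -0.8, 0], "rotation": [0, 0, 0]},
  {"travel": [-1, -0.8, 0], "rotation": [0, 0, 0]},
  {"travel": [-1, -0.8, 0], "rotation": [0, 0, 0]},
  {"travel": [0, 0, 0], "rotation": [0, 0, 0]},
])

```text
clock: 2.55
position: [0.5212, 0.0902, 0.2312]
tool_rot: [0.001, 0.14, 0.99, -0.0]
ft_force: [-1.2, 0.2, -0.7]
width: 0.0853
finger_force: 0.0
```

```bash
python3 -c "
from h import *
go((-.033,-.020,.110))
f=grab('wrist');cv2.imwrite('pics/w1.png',f['pixels'][:,:,::-1]);P=cloud(f);np.savez('w1.npz',P=P,d=f['depth'],px=f['pixels'])
L=toL(P,O)
def rep(nm,x,y,zz):
    m=(L[...,0]>x[0])&(L[...,0]<x[1])&(L[...,1]>y[0])&(L[...,1]<y[1])&(L[...,2]>zz[0])&(L[...,2]<zz[1])&(f['depth']>0);Q=L[m]
    if len(Q):print(nm,len(Q),Q.min(0).round(3),Q.max(0).round(3),np.median(Q,0).round(3))
rep('knob',(-.08,-.02),(-.06,.03),(.11,.145))
rep('stopper',(.02,.072),(-.05,.05),(.143,.165))
rep('gatetop',(-.01,.01),(-.12,.12),(.09,.11))
"
```

```text
t 2.55 L [-0.0407  0.0012  0.2312] W [0.5212 0.0902 0.2312] rotL [ 0.001 -0.001  0.005] j [ 0.04  0.26  1.66 -0.    1.22 -1.25] F [-1.2  0.2 -0.7] w 0.0853 ff 0.0
travel [-0.38 -1.05  6.06] rotation [-0.01  0.02 -0.06]
knob 678 [-0.051 -0.029  0.124] [-0.02  -0.013  0.138] [-0.037 -0.02   0.135]
stopper 762 [ 0.044 -0.007  0.143] [0.071 0.02  0.154] [0.054 0.006 0.152]
gatetop 1980 [-0.006 -0.114  0.09 ] [0.01  0.103 0.109] [0.001 0.    0.103]
```

>>> arm_command([
  {"travel": [-0.2, -0.5, 0.6], "rotation": [0, 0, 0]},
  {"travel": [-0.1, -0.5, 0.8], "rotation": [0, 0, 0]},
  {"travel": [0, 0, 1], "rotation": [0, 0, 0]},
  {"travel": [0, 0, 1], "rotation": [0, 0, 0]},
  {"travel": [0, 0, 1], "rotation": [0, 0, 0]},
  {"travel": [0, 0, 0.9], "rotation": [0, 0, 0]},
  {"travel": [0, 0, 0.7], "rotation": [0, 0, 0]},
  {"travel": [0, 0, 0], "rotation": [0, 0, 0]},
])

```text
clock: 3.4
position: [0.5167, 0.0718, 0.1089]
tool_rot: [-0.003, 0.138, 0.99, -0.0]
ft_force: [-0.6, -1.0, 0.0]
width: 0.0851
finger_force: 0.0
```

>>> arm_command([
  {"travel": [0, 0, 0], "rotation": [0, 0, 0]},
  {"travel": [0, 0, 0], "rotation": [0, 0, 0]},
  {"travel": [0, 0, 0], "rotation": [0, 0, 0]},
  {"travel": [0, 0, 0], "rotation": [0, 0, 0]},
  {"travel": [0, 0, 0], "rotation": [0, 0, 0]},
  {"travel": [0, 0, 0], "rotation": [0, 0, 0]},
  {"travel": [0, 0, 0], "rotation": [0, 0, 0]},
  {"travel": [0, 0, 0], "rotation": [0, 0, 0]},
], claw=1, newtons=30)

```text
clock: 4.2
position: [0.5199, 0.0715, 0.1119]
tool_rot: [0.0, 0.138, 0.99, -0.0]
ft_force: [-0.6, -0.7, 5.9]
width: 0.0149
finger_force: 29.2
```

```bash
python3 -c "
from h import *
go((-.033,-.020,.110))"
```

```text
t 4.2 L [-0.0368 -0.0172  0.1119] W [0.5199 0.0715 0.1119] rotL [-0.    -0.001  0.002] j [ 0.01  0.4   1.8  -0.    0.94 -1.29] F [-0.6 -0.7  5.9] w 0.0149 ff 29.2
travel [-0.19 -0.14  0.09] rotation [ 0.    0.01 -0.03]
```

>>> arm_command([
  {"travel": [0, 0.3, 0], "rotation": [0, 0, 0]},
  {"travel": [0, 0.3, 0.05], "rotation": [0, 0, 0]},
  {"travel": [0, 0.3, 0.08], "rotation": [0, 0, 0]},
  {"travel": [0, 0.25, 0.1], "rotation": [0, 0, 0]},
  {"travel": [0, 0.25, 0.12], "rotation": [0, 0, 0]},
  {"travel": [0, 0, 0], "rotation": [0, 0, 0]},
  {"travel": [0, 0, 0], "rotation": [0, 0, 0]},
  {"travel": [0, 0, 0], "rotation": [0, 0, 0]},
])

```text
clock: 5.0
position: [0.5271, 0.0987, 0.1042]
tool_rot: [-0.0, 0.138, 0.99, 0.0]
ft_force: [-1.6, -2.1, 1.5]
width: 0.0147
finger_force: 29.6
```

Run:
```python
from h import *
p,M=state()
# gate swing: TCP circles the hinge (0,.096) in locker frame
l=toL(p,O); h=np.array([0,.096,0]); d=l-h; th=np.linspace(0,1.5,25)
prev=l
for a,b in zip(th[:2],th[1:3]):
    f=lambda t:h+R.from_rotvec([0,0,-t]).as_matrix()@d
    s=R0@R.from_rotvec([0,0,a]).as_matrix()
    print(((s.T@RL@(f(b)-f(a)))/.02).round(3),(b-a)/.08)
```

```text
t 5.0 L [-0.0373  0.011   0.1042] W [0.5271 0.0987 0.1042] rotL [-0.     0.     0.002] j [ 0.06  0.42  1.79  0.    0.94 -1.24] F [-1.6 -2.1  1.5] w 0.0147 ff 29.6
[0.262 0.125 0.   ] 0.78125
[0.262 0.125 0.   ] 0.78125
```

>>> arm_command([
  {"travel": [0.27, 0.13, 0], "rotation": [0, 0, 0.8]},
  {"travel": [0.27, 0.13, 0], "rotation": [0, 0, 0.8]},
  {"travel": [0.27, 0.13, 0], "rotation": [0, 0, 0.8]},
  {"travel": [0.27, 0.13, 0], "rotation": [0, 0, 0.8]},
  {"travel": [0.27, 0.13, 0], "rotation": [0, 0, 0.8]},
  {"travel": [0.27, 0.13, 0], "rotation": [0, 0, 0.8]},
  {"travel": [0.27, 0.13, 0], "rotation": [0, 0, 0.8]},
  {"travel": [0.27, 0.13, 0], "rotation": [0, 0, 0.8]},
])

```text
clock: 5.8
position: [0.5002, 0.1377, 0.1045]
tool_rot: [0.0, 0.386, 0.922, 0.001]
ft_force: [0.4, -0.7, 1.8]
width: 0.0146
finger_force: 29.8
```

```bash
python3 -c "
from h import *
state()"
```

```text
t 5.8 L [-0.0737  0.0412  0.1045] W [0.5002 0.1377 0.1045] rotL [-0.002 -0.001  0.517] j [ 0.13  0.4   1.82  0.    0.92 -0.64] F [ 0.4 -0.7  1.8] w 0.0146 ff 29.8
```

Forces are low, so the gate is following the tool. I'll continue to about 1.5 rad.

>>> arm_command([
  {"travel": [0.27, 0.13, 0], "rotation": [0, 0, 0.8]},
  {"travel": [0.27, 0.13, 0], "rotation": [0, 0, 0.8]},
  {"travel": [0.27, 0.13, 0], "rotation": [0, 0, 0.8]},
  {"travel": [0.27, 0.13, 0], "rotation": [0, 0, 0.8]},
  {"travel": [0.27, 0.13, 0], "rotation": [0, 0, 0.8]},
  {"travel": [0.27, 0.13, 0], "rotation": [0, 0, 0.8]},
  {"travel": [0.27, 0.13, 0], "rotation": [0, 0, 0.8]},
  {"travel": [0.27, 0.13, 0], "rotation": [0, 0, 0.8]},
])

```text
clock: 6.6
position: [0.4958, 0.1853, 0.1047]
tool_rot: [0.001, 0.607, 0.795, 0.001]
ft_force: [1.1, -0.0, 2.5]
width: 0.0147
finger_force: 29.8
```

>>> arm_command([
  {"travel": [0.27, 0.13, 0], "rotation": [0, 0, 0.8]},
  {"travel": [0.27, 0.13, 0], "rotation": [0, 0, 0.8]},
  {"travel": [0.27, 0.13, 0], "rotation": [0, 0, 0.8]},
  {"travel": [0.27, 0.13, 0], "rotation": [0, 0, 0.8]},
  {"travel": [0.27, 0.13, 0], "rotation": [0, 0, 0.8]},
  {"travel": [0.27, 0.13, 0], "rotation": [0, 0, 0.8]},
  {"travel": [0.27, 0.13, 0], "rotation": [0, 0, 0.8]},
  {"travel": [0, 0, 0], "rotation": [0, 0, 0]},
])

```text
clock: 7.4
position: [0.5117, 0.2245, 0.1049]
tool_rot: [0.0, 0.768, 0.641, 0.002]
ft_force: [1.1, 1.2, 2.6]
width: 0.0148
finger_force: 29.9
```

Run:
```python
from h import *
state()
f=grab("top");cv2.imwrite("pics/t2.png",cv2.resize(f["pixels"][120:270,190:390],None,fx=4,fy=4)[:,:,::-1])
```

```text
t 7.4 L [-0.0864  0.1278  0.1049] W [0.5117 0.2245 0.1049] rotL [-0.005 -0.     1.475] j [0.29 0.44 1.74 0.   0.96 0.47] F [1.1 1.2 2.6] w 0.0148 ff 29.9
```

View pics/t2.png

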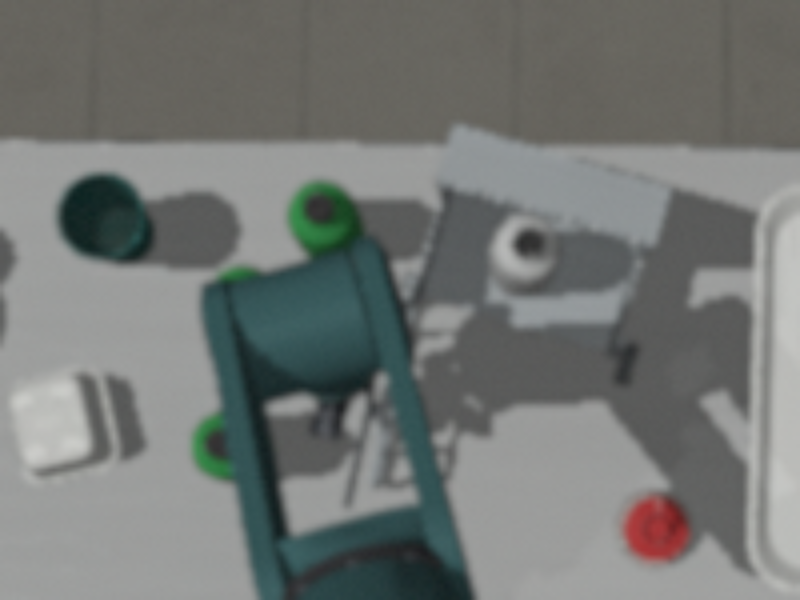

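The gate now runs along about (400,400)–(350,500), roughly 90° open, with everything else undisturbed. I'll release the knob and rise.

>>> arm_command([
  {"travel": [0, 0, 0], "rotation": [0, 0, 0]},
  {"travel": [0, 0, 0], "rotation": [0, 0, 0]},
  {"travel": [0, 0, 0], "rotation": [0, 0, 0]},
  {"travel": [0, 0, 0], "rotation": [0, 0, 0]},
  {"travel": [0, 0, 0], "rotation": [0, 0, 0]},
  {"travel": [0, 0, -0.5], "rotation": [0, 0, 0]},
  {"travel": [0, 0, -0.5], "rotation": [0, 0, 0]},
  {"travel": [0, 0, -0.5], "rotation": [0, 0, 0]},
], claw=-0.2)

```text
clock: 8.25
position: [0.5101, 0.2232, 0.1356]
tool_rot: [0.0, 0.767, 0.641, 0.0]
ft_force: [-0.1, 0.0, -0.0]
width: 0.0515
finger_force: 0.0
```

>>> arm_command([
  {"travel": [0, 0, -1], "rotation": [0, 0, 0]},
  {"travel": [0, 0, -1], "rotation": [0, 0, 0]},
  {"travel": [0, 0, -1], "rotation": [0, 0, 0]},
  {"travel": [0, 0, -1], "rotation": [0, 0, 0]},
  {"travel": [0, 0, -1], "rotation": [0, 0, 0]},
  {"travel": [0, 0, -0.5], "rotation": [0, 0, -1]},
  {"travel": [0, 0, 0], "rotation": [0, 0, -1]},
  {"travel": [0, 0, 0], "rotation": [0, 0, -1]},
])

```text
clock: 9.05
position: [0.5104, 0.2232, 0.2463]
tool_rot: [0.001, 0.684, 0.729, 0.001]
ft_force: [-0.7, 0.2, -0.1]
width: 0.0511
finger_force: 0.0
```

>>> arm_command([
  {"travel": [0, 0, 0], "rotation": [0, 0, -1]},
  {"travel": [0, 0, 0], "rotation": [0, 0, -1]},
  {"travel": [0, 0, 0], "rotation": [0, 0, -1]},
  {"travel": [0, 0, 0], "rotation": [0, 0, -1]},
  {"travel": [0, 0, 0], "rotation": [0, 0, -1]},
  {"travel": [0, 0, 0], "rotation": [0, 0, -1]},
  {"travel": [0, 0, 0], "rotation": [0, 0, -1]},
  {"travel": [0, 0, 0], "rotation": [0, 0, -1]},
])

```text
clock: 9.85
position: [0.5101, 0.2231, 0.2456]
tool_rot: [0.001, 0.42, 0.908, 0.001]
ft_force: [0.1, -0.5, 0.2]
width: 0.0509
finger_force: 0.0
```

>>> arm_command([
  {"travel": [0, 0, 0], "rotation": [0, 0, -1]},
  {"travel": [0, 0, 0], "rotation": [0, 0, -1]},
  {"travel": [0, 0, 0], "rotation": [0, 0, -1]},
  {"travel": [0, 0, 0], "rotation": [0, 0, -1]},
  {"travel": [0, 0, 0], "rotation": [0, 0, -1]},
  {"travel": [0, 0, 0], "rotation": [0, 0, -1]},
  {"travel": [0, 0, 0], "rotation": [0, 0, -1]},
  {"travel": [0, 0, 0], "rotation": [0, 0, -0.4]},
])

```text
clock: 10.65
position: [0.5101, 0.2231, 0.2456]
tool_rot: [0.001, 0.137, 0.991, 0.0]
ft_force: [0.6, -0.2, 0.3]
width: 0.0513
finger_force: 0.0
```

Run:
```python
from h import *
go((-.03,.006,.24),(0,-.7,0))
```

```text
t 10.65 L [-0.0876  0.126   0.2456] W [0.5101 0.2231 0.2456] rotL [-0.001 -0.002 -0.001] j [ 0.29  0.28  1.59 -0.    1.27 -1.01] F [ 0.6 -0.2  0.3] w 0.0513 ff 0.0
travel [-2.87 -6.    0.28] rotation [ 0.01 -8.73  0.  ]
```

>>> arm_command([
  {"travel": [0, -0.75, 0], "rotation": [0, -1, 0]},
  {"travel": [0, -0.75, 0], "rotation": [0, -1, 0]},
  {"travel": [0, -0.75, 0], "rotation": [0, -1, 0]},
  {"travel": [0, -0.75, 0], "rotation": [0, -1, 0]},
  {"travel": [0, -0.75, 0], "rotation": [0, -1, 0]},
  {"travel": [0, -0.75, 0], "rotation": [0, -1, 0]},
  {"travel": [0, -0.75, 0], "rotation": [0, -1, 0]},
  {"travel": [0, -0.75, 0], "rotation": [0, -1, 0]},
])

```text
clock: 11.45
position: [0.477, 0.1075, 0.2461]
tool_rot: [0.314, 0.132, 0.939, -0.043]
ft_force: [1.2, -1.2, 1.0]
width: 0.0513
finger_force: 0.0
```

>>> arm_command([
  {"travel": [0, 0, 0], "rotation": [0, -0.7, 0]},
  {"travel": [0, 0, 0], "rotation": [0, 0, 0]},
  {"travel": [0, 0, 0], "rotation": [0, 0, 0]},
  {"travel": [0, 0, 0], "rotation": [0, 0, 0]},
  {"travel": [0, 0, 0], "rotation": [0, 0, 0]},
  {"travel": [0, 0, 0], "rotation": [0, 0, 0]},
  {"travel": [0, 0, 0], "rotation": [0, 0, 0]},
  {"travel": [0, 0, 0], "rotation": [0, 0, 0]},
])

```text
clock: 12.25
position: [0.4769, 0.1076, 0.2443]
tool_rot: [0.338, 0.13, 0.931, -0.047]
ft_force: [-0.3, 0.8, -0.0]
width: 0.051
finger_force: 0.0
```

Run:
```python
from h import *
go((.004,.006,.198),(0,-.7,0))
f=grab("wrist");L=toL(cloud(f),O)
m=(L[...,0]>.02)&(L[...,0]<.072)&(abs(L[...,1])<.05)&(L[...,2]>.125)&(L[...,2]<.165)&(f["depth"]>0)
for a,b in((.115,.125),(.125,.135),(.135,.145),(.147,.16)):
    q=L[m&(L[...,2]>a)&(L[...,2]<b)]
    if len(q):print(a,len(q),q.min(0).round(3),q.max(0).round(3))
```

```text
t 12.25 L [-0.088   0.0059  0.2443] W [0.4769 0.1076 0.2443] rotL [ 0.001 -0.696  0.002] j [ 0.38  0.02  2.19 -0.89  0.53 -0.22] F [-0.3  0.8 -0. ] w 0.051 ff 0.0
travel [-2.04  0.02  4.73] rotation [-0.02 -0.05 -0.02]
0.125 602 [ 0.032 -0.019  0.125] [0.072 0.031 0.135]
0.135 163 [ 0.044 -0.006  0.135] [0.058 0.02  0.145]
0.147 287 [ 0.044 -0.007  0.147] [0.068 0.02  0.153]
```

Joint 4 is close to its limit, so I'll yaw the tilted tool about 0.25 rad about the vertical. The neck is round, so this doesn't affect the grasp.

```bash
cat >> h.py <<'E'
def Rt(yaw,tilt=-.7): return RL@R.from_rotvec([0,0,yaw]).as_matrix()@np.diag([-1,1,-1.])@R.from_rotvec([0,tilt,0]).as_matrix()
def go2(l,yaw,tilt=-.7):
    "rotation first (present frame), then travel in the new frame"
    p,M=state();N=Rt(yaw,tilt);print("rot",(R.from_matrix(M.T@N).as_rotvec()/.08).round(2),"then travel",(N.T@(W(l)-p)/.02).round(2))
    print("if no rotation, travel",(M.T@(W(l)-p)/.02).round(2))
E
python3 - <<'E'
from h import *
N=Rt(.25);g=np.array([.056,.0065,.138]);z=RL.T@N[:,2];t=g+.019*z;print(t, t-.09*z)
go2(t-.09*z,.25)
E
```

```text
[0.06785962 0.00952826 0.123468  ] [ 0.01168247 -0.00481612  0.1923038 ]
t 12.3 L [-0.0881  0.0058  0.2443] W [0.4768 0.1076 0.2443] rotL [ 0.001 -0.696  0.002] j [ 0.38  0.02  2.19 -0.89  0.53 -0.22] F [ 0.6  0.2 -0. ] w 0.0514 ff 0.0
rot [-2.03 -0.05 -2.41] then travel [-1.92 -1.75  5.02]
if no rotation, travel [-2.16 -0.52  5.19]
```

>>> arm_command([
  {"travel": [0, 0, 0], "rotation": [-0.7, 0, -0.8]},
  {"travel": [0, 0, 0], "rotation": [-0.7, 0, -0.8]},
  {"travel": [0, 0, 0], "rotation": [-0.6, 0, -0.8]},
  {"travel": [-0.4, -0.35, 1], "rotation": [0, 0, 0]},
  {"travel": [-0.4, -0.35, 1], "rotation": [0, 0, 0]},
  {"travel": [-0.4, -0.35, 1], "rotation": [0, 0, 0]},
  {"travel": [-0.4, -0.35, 1], "rotation": [0, 0, 0]},
  {"travel": [-0.3, -0.35, 1], "rotation": [0, 0, 0]},
])

```text
clock: 13.1
position: [0.5686, 0.0734, 0.205]
tool_rot: [0.328, 0.028, 0.944, -0.015]
ft_force: [0.0, 0.7, -0.0]
width: 0.051
finger_force: 0.0
```

Run:
```python
from h import *
go2((.068,.0095,.1235),.25)
f=grab("wrist");cv2.imwrite("pics/w3.png",f["pixels"][:,:,::-1])
```

```text
t 13.1 L [ 0.0095 -0.0021  0.205 ] W [0.5686 0.0734 0.205 ] rotL [-0.061 -0.668 -0.208] j [ 0.06  0.16  2.15 -0.46  0.2  -1.02] F [ 0.   0.7 -0. ] w 0.051 ff 0.0
rot [-0.39 -0.39 -0.28] then travel [ 0.35 -0.16  5.03]
if no rotation, travel [ 0.19 -0.01  5.04]
```

View pics/w3.png

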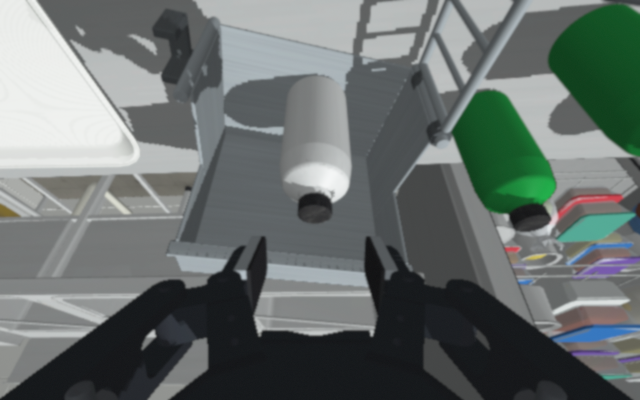

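Joint 5 is at its lower limit of 0.2, so the full tilt isn't reached here. I'll fit a quick kinematic model from the recorded poses and pick a reachable tilt and yaw.

```bash
cat > kin.py <<'E'
from h import *
from scipy.optimize import least_squares
D=[([1.15393593,.359526532,1.51144184,0,1.2724941,-.11507],[.17805,.57226,.23044]),
([.04,.26,1.66,0,1.22,-1.25],[.5212,.0902,.2312]),([.01,.40,1.80,0,.94,-1.29],[.5199,.0715,.1119]),([.06,.42,1.79,0,.94,-1.24],[.5271,.0987,.1042]),
([.13,.40,1.82,0,.92,-.64],[.5002,.1377,.1045]),([.29,.44,1.74,0,.96,.47],[.5117,.2245,.1049]),([.29,.28,1.59,0,1.27,-1.01],[.5101,.2231,.2456]),([.38,.02,2.19,-.89,.53,-.22],[.4769,.1076,.2443])]
o=r.get_obs();D.append((list(o["joint_pos"]),list(o["position"])))
def A(ax,t): return R.from_euler(ax,t).as_matrix()
def fk(q,p):
    a1,d1,L1,a3,L2,dt=p
    m1=A('z',q[0]);m2=m1@A('y',q[1]);m3=m2@A('y',q[2]);m6=m3@A('z',q[3])@A('y',q[4])@A('z',q[5])
    return m1@[a1,0,d1]+m2@[0,0,L1]+m3@[a3,0,L2]+m6@[0,0,dt],m6
S=least_squares(lambda p:np.concatenate([fk(q,p)[0]-np.array(x) for q,x in D]+[1e-3*(p-np.array([.1,.4,.4,0,.4,.3]))]),[.1,.4,.4,0,.4,.3]);p=S.x
lo=np.array([-2.97,-1.01,.21,-.96,.2,-2.98]);hi=np.array([2.97,2.36,2.38,4.11,2.71,2.98])
def ik(pos,M,q0):
    s=least_squares(lambda q:np.r_[(fk(q,p)[0]-pos)*5,R.from_matrix(M.T@fk(q,p)[1]).as_rotvec()],np.clip(q0,lo+.01,hi-.01),bounds=(lo,hi))
    return s.x,np.abs(s.fun).max()
E
python3 - <<'E'
from kin import *
print(p.round(3),np.abs(S.fun).max().round(4))
q0=np.array(r.get_obs()["joint_pos"]);print("rot check",np.abs(fk(q0,p)[1]-rot(r.get_obs()["tool_rot"])).max().round(4))
g=np.array([.056,.0065,.138])
for tilt in(-.5,-.55,-.6,-.7):
  for yaw in(-.1,0,.15,.25,.5,.8):
    N=Rt(yaw,tilt);z=RL.T@N[:,2];out=[]
    for d in(np.zeros(3),np.array([-.15,0,.01]),np.array([-.15,0,.13])):
        best=min((ik(W(g+d+.019*z),N,q) for q in(q0,[0,.3,2,.5,.4,-1.5],[0.2,.3,2,-.5,.4,-1])),key=lambda a:a[1]);out.append(f"{best[1]:.3f} j {best[0][2]:.2f} {best[0][3]:.2f} {best[0][4]:.2f}")
    print(tilt,yaw,out)
E
```

```text
[0.068 0.227 0.5   0.073 0.383 0.282] 0.0698
rot check 1.0412
-0.5 -0.1 ['0.000 j 1.88 -0.62 0.49', '0.000 j 2.17 -0.80 0.50', '0.000 j 2.00 -0.48 0.83']
-0.5 0 ['0.000 j 1.89 -0.56 0.43', '0.000 j 2.19 -0.78 0.43', '0.000 j 2.02 -0.44 0.78']
-0.5 0.15 ['0.000 j 1.91 -0.41 0.36', '0.000 j 2.22 -0.71 0.34', '0.000 j 2.04 -0.34 0.71']
-0.5 0.25 ['0.000 j 1.92 -0.26 0.33', '0.000 j 2.23 -0.61 0.28', '0.000 j 2.05 -0.26 0.68']
-0.5 0.5 ['0.000 j 1.92 0.22 0.32', '0.000 j 2.24 -0.01 0.21', '0.000 j 2.06 -0.01 0.64']
-0.5 0.8 ['0.000 j 1.89 0.58 0.45', '0.000 j 2.22 0.66 0.31', '0.000 j 2.04 0.29 0.69']
-0.55 -0.1 ['0.000 j 1.91 -0.76 0.45', '0.000 j 2.20 -0.95 0.49', '0.000 j 2.03 -0.56 0.80']
-0.55 0 ['0.000 j 1.93 -0.71 0.39', '0.000 j 2.22 -0.96 0.42', '0.000 j 2.05 -0.51 0.74']
-0.55 0.15 ['0.000 j 1.95 -0.56 0.30', '0.000 j 2.25 -0.94 0.31', '0.000 j 2.07 -0.41 0.66']
-0.55 0.25 ['0.000 j 1.95 -0.37 0.25', '0.000 j 2.26 -0.87 0.24', '0.000 j 2.08 -0.32 0.62']
-0.55 0.5 ['0.000 j 1.96 0.32 0.25', '0.037 j 2.24 -0.02 0.20', '0.000 j 2.09 -0.01 0.57']
-0.55 0.8 ['0.000 j 1.92 0.73 0.40'
[... 438 characters left out ...]
1.98 0.48 0.20', '0.077 j 2.24 -0.04 0.20', '0.000 j 2.13 -0.01 0.50']
-0.6 0.8 ['0.000 j 1.95 0.92 0.37', '0.000 j 2.29 1.23 0.25', '0.000 j 2.11 0.44 0.58']
-0.7 -0.1 ['0.082 j 1.93 -0.96 0.43', '0.123 j 2.19 -0.96 0.53', '0.000 j 2.11 -0.83 0.73']
-0.7 0 ['0.078 j 1.96 -0.96 0.34', '0.129 j 2.21 -0.96 0.44', '0.000 j 2.13 -0.81 0.65']
-0.7 0.15 ['0.061 j 2.00 -0.96 0.20', '0.122 j 2.25 -0.96 0.29', '0.000 j 2.16 -0.71 0.53']
-0.7 0.25 ['0.060 j 2.00 -0.96 0.20', '0.109 j 2.27 -0.96 0.20', '0.000 j 2.18 -0.60 0.45']
-0.7 0.5 ['0.047 j 2.08 2.12 0.20', '0.023 j 2.38 2.97 0.20', '0.000 j 2.19 -0.01 0.34']
-0.7 0.8 ['0.000 j 2.01 1.37 0.36', '0.000 j 2.35 1.88 0.30', '0.000 j 2.17 0.65 0.48']
```

```bash
python3 - <<'E'
import re
s=open("kin.py").read()
s=s.replace("@A('y',q[4])@A('z',q[5])","@A('y',q[4])@A('z',s6*q[5]+off)").replace("A('z',q[3])","A('z',s4*q[3])")
s=s.replace("def A(ax","s4,s6,off=1,1,0.\nQ=[[0,.1503,.9886,0],[0,.139,.99,0],[0,.138,.99,0],[0,.138,.99,0],[0,.386,.922,0],[0,.768,.641,0],[0,.137,.991,0],[.338,.13,.931,-.047],list(o['tool_rot'])]\ndef A(ax")
open("kin.py","w").write(s)
E
cat > fit.py <<'E'
import kin
from kin import *
best=None
for a in(1,-1):
  for b in(1,-1):
    for c in(0,np.pi/2,-np.pi/2,np.pi):
        kin.s4,kin.s6,kin.off=a,b,c
        e=max(np.abs(fk(q,p)[1]-rot(Q[i])).max() for i,(q,_) in enumerate(D))
        if best is None or e<best[0]:best=(e,a,b,c)
print(best)
E
python3 fit.py
```

```text
(np.float64(0.008392118861256771), 1, 1, 1.5707963267948966)
```

```bash
sed -i 's/^s4,s6,off=.*/s4,s6,off=1,1,np.pi\/2/' kin.py
python3 - <<'E'
from kin import *
for q,x in D: print((fk(q,p)[0]-np.array(x)).round(4))
E
```

```text
[ 0.0598 -0.0351 -0.0007]
[ 0.01   -0.0689 -0.0029]
[ 0.0097 -0.0662  0.009 ]
[ 0.005  -0.0667  0.0101]
[ 0.0192 -0.0698  0.0112]
[ 0.0187 -0.0662  0.0133]
[ 0.0178 -0.0656 -0.003 ]
[ 0.0131 -0.0313 -0.0217]
[-0.0134 -0.0621 -0.0153]
```

```bash
sed -i "s/a1,d1,L1,a3,L2,dt=p/a1,d1,L1,a3,L2,dt,b=p/; s/m1@\[a1,0,d1\]/m1@[a1,b,d1]/; s/\[.1,.4,.4,0,.4,.3\]/[.1,.4,.4,0,.4,.3,.06]/g" kin.py
cat > scan.py <<'E'
from kin import *
print(p.round(3));print("res",max(np.abs(fk(q,p)[0]-np.array(x)).max() for q,x in D).round(4))
q0=np.array(r.get_obs()["joint_pos"])
g=np.array([.056,.0065,.138])
for tilt in(-.4,-.5,-.6,-.7):
  for yaw in(-.25,0,.25,.5,.8):
    N=Rt(yaw,tilt);z=RL.T@N[:,2];out=[]
    for d in(np.zeros(3),-.08*z,np.array([-.13,0,.01]),np.array([-.13,0,.1])):
        best=min((ik(W(g+d+.019*z),N,q) for q in(q0,[0,.3,2,.5,.4,-1.5],[0.2,.3,2,-.5,.4,-1])),key=lambda a:a[1]);out.append(f"{best[1]:.3f} j {best[0][2]:.2f} {best[0][3]:.2f} {best[0][4]:.2f}")
    print(tilt,yaw,out)
E
python3 scan.py
```

```text
[0.001 0.265 0.613 0.112 0.432 0.374 0.069]
res 0.0045
-0.4 -0.25 ['0.000 j 1.84 -0.44 0.61', '0.000 j 1.82 -0.37 0.76', '0.000 j 2.06 -0.53 0.58', '0.000 j 1.95 -0.39 0.81']
-0.4 0 ['0.000 j 1.89 -0.29 0.50', '0.000 j 1.87 -0.24 0.66', '0.000 j 2.11 -0.41 0.46', '0.000 j 1.99 -0.27 0.71']
-0.4 0.25 ['0.000 j 1.91 -0.03 0.45', '0.000 j 1.90 -0.02 0.61', '0.000 j 2.14 -0.14 0.38', '0.000 j 2.02 -0.09 0.66']
-0.4 0.5 ['0.000 j 1.91 0.24 0.47', '0.000 j 1.90 0.20 0.64', '0.000 j 2.15 0.22 0.39', '0.000 j 2.03 0.13 0.66']
-0.4 0.8 ['0.000 j 1.89 0.45 0.59', '0.000 j 1.87 0.38 0.75', '0.000 j 2.13 0.49 0.50', '0.000 j 2.02 0.34 0.75']
-0.5 -0.25 ['0.000 j 1.90 -0.67 0.52', '0.000 j 1.89 -0.56 0.68', '0.000 j 2.11 -0.78 0.54', '0.000 j 2.00 -0.56 0.75']
-0.5 0 ['0.000 j 1.96 -0.52 0.37', '0.000 j 1.96 -0.40 0.52', '0.000 j 2.17 -0.73 0.36', '0.000 j 2.06 -0.43 0.60']
-0.5 0.25 ['0.000 j 1.99 -0.06 0.28', '0.000 j 2.00 -0.04 0.44', '0.000 j 2.22 -0.34 0.22', '0.000 j 2.10 -0.15 0.51']
-0.5 0.5 ['0.000 j 2.00 0.47 0.33', '0.000 j 2.00 0.35 0.49', '0.000 j 2.23 0.50 0.23', '0.000 j 2.11 0.22 
[... 586 characters left out ...]
8']
-0.6 0.8 ['0.050 j 1.99 0.84 0.47', '0.014 j 2.03 0.79 0.60', '0.074 j 2.22 0.88 0.39', '0.000 j 2.16 0.74 0.59']
-0.7 -0.25 ['0.094 j 1.95 -0.96 0.51', '0.038 j 2.00 -0.96 0.61', '0.115 j 2.11 -0.96 0.60', '0.006 j 2.10 -0.96 0.70']
-0.7 0 ['0.092 j 2.03 -0.96 0.25', '0.039 j 2.10 -0.96 0.34', '0.134 j 2.20 -0.96 0.33', '0.009 j 2.18 -0.96 0.46']
-0.7 0.25 ['0.091 j 2.05 -0.96 0.20', '0.064 j 2.13 -0.38 0.20', '0.121 j 2.24 -0.96 0.20', '0.000 j 2.25 -0.62 0.20']
-0.7 0.5 ['0.073 j 2.09 1.16 0.20', '0.019 j 2.18 1.11 0.27', '0.107 j 2.29 1.18 0.20', '0.000 j 2.27 0.81 0.25']
-0.7 0.8 ['0.133 j 2.00 0.87 0.45', '0.101 j 2.05 0.82 0.57', '0.155 j 2.23 0.91 0.37', '0.043 j 2.20 0.87 0.56']
```

Run:
```python
from h import *
N=Rt(0,-.5);g=np.array([.056,.0065,.138]);z=RL.T@N[:,2];t=g+.019*z;print(t,t-.08*z)
go2(t-.08*z,0,-.5)
```

```text
[0.06510909 0.0065     0.12132593] [0.02675504 0.0065     0.19153254]
t 13.15 L [ 0.0126 -0.0016  0.2054] W [0.5717 0.0731 0.2054] rotL [-0.062 -0.669 -0.208] j [ 0.06  0.16  2.14 -0.46  0.2  -1.02] F [ 3.5 -0.2 -0.5] w 0.0512 ff 0.0
rot [1.36 2.14 2.29] then travel [-0.29  0.4   0.95]
if no rotation, travel [-0.18  0.25  1.02]
```

>>> arm_command([
  {"travel": [0, 0, 0], "rotation": [0.45, 0.7, 0.75]},
  {"travel": [0, 0, 0], "rotation": [0.45, 0.7, 0.75]},
  {"travel": [0, 0, 0], "rotation": [0.45, 0.75, 0.8]},
  {"travel": [0, 0, 0], "rotation": [0, 0, 0]},
  {"travel": [0, 0, 0], "rotation": [0, 0, 0]},
  {"travel": [0, 0, 0], "rotation": [0, 0, 0]},
  {"travel": [0, 0, 0], "rotation": [0, 0, 0]},
  {"travel": [0, 0, 0], "rotation": [0, 0, 0]},
])

```text
clock: 13.95
position: [0.5669, 0.0736, 0.2049]
tool_rot: [0.244, 0.133, 0.96, -0.033]
ft_force: [-0.2, -0.5, 0.1]
width: 0.0512
finger_force: 0.0
```

Run:
```python
from h import *
N=Rt(0,-.5);g=np.array([.056,.0065,.138]);z=RL.T@N[:,2];t=g+.019*z
go2(t,0,-.5)
```

```text
t 13.95 L [ 0.0078 -0.0023  0.2049] W [0.5669 0.0736 0.2049] rotL [-0.001 -0.498 -0.   ] j [ 0.13  0.18  1.98 -0.37  0.55 -0.89] F [-0.2 -0.5  0.1] w 0.0512 ff 0.0
rot [ 0.01 -0.03 -0.  ] then travel [-0.51  0.44  5.04]
if no rotation, travel [-0.52  0.44  5.04]
```

Orientation is right. I'll correct the lateral offset first, then approach along the tool axis.

>>> arm_command([
  {"travel": [-0.5, 0.45, 0], "rotation": [0, 0, 0]},
  {"travel": [0, 0, 0.8], "rotation": [0, 0, 0]},
  {"travel": [0, 0, 0.8], "rotation": [0, 0, 0]},
  {"travel": [0, 0, 0.8], "rotation": [0, 0, 0]},
  {"travel": [0, 0, 0.8], "rotation": [0, 0, 0]},
  {"travel": [0, 0, 0.7], "rotation": [0, 0, 0]},
  {"travel": [0, 0, 0.6], "rotation": [0, 0, 0]},
  {"travel": [0, 0, 0.5], "rotation": [0, 0, 0]},
])

```text
clock: 14.75
position: [0.6253, 0.0673, 0.1216]
tool_rot: [0.244, 0.133, 0.96, -0.033]
ft_force: [0.0, -1.2, 0.2]
width: 0.0512
finger_force: 0.0
```

Run:
```python
from h import *
go2((.065,.0065,.1215),0,-.5)
f=grab("wrist");cv2.imwrite("pics/w4.png",f["pixels"][:,:,::-1])
```

```text
t 14.75 L [0.0658 0.0075 0.1216] W [0.6253 0.0673 0.1216] rotL [-0.002 -0.498  0.   ] j [ 0.1   0.39  1.96 -0.5   0.37 -0.76] F [ 0.  -1.2  0.2] w 0.0512 ff 0.0
rot [ 0.02 -0.02 -0.01] then travel [ 0.04 -0.05 -0.02]
if no rotation, travel [ 0.04 -0.05 -0.02]
```

View pics/w4.png

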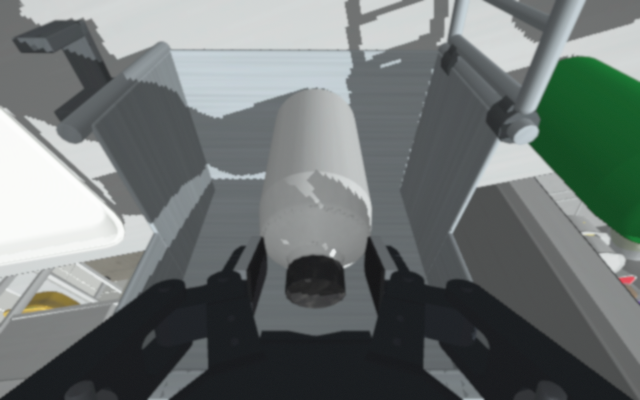

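The stopper at (315,280) is centred between the pads at about (255,270) and (375,265), with no contact. I'll close.

>>> arm_command([
  {"travel": [0, 0, 0], "rotation": [0, 0, 0]},
  {"travel": [0, 0, 0], "rotation": [0, 0, 0]},
  {"travel": [0, 0, 0], "rotation": [0, 0, 0]},
  {"travel": [0, 0, 0], "rotation": [0, 0, 0]},
  {"travel": [0, 0, 0], "rotation": [0, 0, 0]},
  {"travel": [0, 0, 0], "rotation": [0, 0, 0]},
  {"travel": [0, 0, 0], "rotation": [0, 0, 0]},
  {"travel": [0, 0, 0], "rotation": [0, 0, 0]},
], claw=1, newtons=60)

```text
clock: 15.6
position: [0.6248, 0.0673, 0.1226]
tool_rot: [0.245, 0.133, 0.96, -0.033]
ft_force: [-0.2, 0.1, 1.7]
width: 0.0275
finger_force: 59.5
```

Run:
```python
from kin import *
pp,M=state();l=toL(pp,O);z=RL@[0,0,1]
ux=M.T@RL@[1,0,0];print("unit locker +x 20mm:",ux.round(3)," up 20mm:",(M.T@[0,0,1]).round(3)," world y:",(M.T@[0,1,0]).round(3)," world x:",(M.T@[1,0,0]).round(3))
q=np.array(r.get_obs()["joint_pos"])
path=[l+np.array(d) for d in((0,0,.01),(-.07,0,.01),(-.13,0,.01),(-.13,0,.06),(-.13,0,.1))]
pw=[W(x) for x in path]; e=pw[-1]
off=W(l)-W([.056,.0065,0]) # tcp rel flask
tgt=np.r_[.505,-.29,.13]  ; tz=np.array([.505+off[0],-.29+off[1],l[2]+.1])
for s in(.33,.66,1): pw.append(e+(tz-e)*s)
pw.append(tz-[0,0,.10])
for w in pw:
    q,er=ik(w,M,q);print(w.round(3),round(er,4),q.round(2))
```

```text
t 15.6 L [0.0652 0.0073 0.1226] W [0.6248 0.0673 0.1226] rotL [-0.002 -0.499  0.   ] j [ 0.1   0.39  1.96 -0.5   0.37 -0.76] F [-0.2  0.1  1.7] w 0.0275 ff 59.5
unit locker +x 20mm: [-0.878 -0.     0.478]  up 20mm: [-0.478  0.002 -0.878]  world y: [ 0.24   0.962 -0.129]  world x: [-0.845  0.272  0.461]
[0.625 0.067 0.133] 0.0 [ 0.1   0.37  1.95 -0.47  0.39 -0.79]
[0.557 0.086 0.133] 0.0 [ 0.17  0.3   2.07 -0.6   0.37 -0.61]
[0.5   0.103 0.133] 0.0 [ 0.24  0.25  2.17 -0.72  0.36 -0.42]
[0.5   0.103 0.183] 0.0 [ 0.24  0.15  2.11 -0.51  0.5  -0.65]
[0.5   0.103 0.223] 0.0 [ 0.24  0.08  2.06 -0.42  0.61 -0.75]
[ 0.504 -0.027  0.223] 0.0 [-0.15  0.03  2.11 -0.12  0.51 -1.35]
[ 0.509 -0.158  0.223] 0.0 [-0.51  0.07  2.07  0.22  0.53 -1.97]
[ 0.514 -0.292  0.223] 0.0 [-0.78  0.16  1.95  0.41  0.63 -2.36]
[ 0.514 -0.292  0.123] 0.0 [-0.78  0.34  2.06  0.68  0.38 -2.67]
```

>>> arm_command([
  {"travel": [-0.06, 0, -0.11], "rotation": [0, 0, 0]},
  {"travel": [-0.06, 0, -0.11], "rotation": [0, 0, 0]},
  {"travel": [-0.06, 0, -0.11], "rotation": [0, 0, 0]},
  {"travel": [-0.06, 0, -0.11], "rotation": [0, 0, 0]},
  {"travel": [0, 0, 0], "rotation": [0, 0, 0]},
  {"travel": [0, 0, 0], "rotation": [0, 0, 0]},
  {"travel": [0, 0, 0], "rotation": [0, 0, 0]},
  {"travel": [0, 0, 0], "rotation": [0, 0, 0]},
])

```text
clock: 16.4
position: [0.6246, 0.0673, 0.1322]
tool_rot: [0.244, 0.133, 0.96, -0.033]
ft_force: [-0.4, 0.3, -3.1]
width: 0.0275
finger_force: 59.2
```

Run:
```python
from h import *
state()
f=grab("scene");P=cloud(f);L=toL(P,O)
cv2.imwrite("pics/s5.png",cv2.resize(f["pixels"][140:260,270:410],None,fx=4,fy=4)[:,:,::-1])
```

```text
t 16.4 L [0.0651 0.0072 0.1322] W [0.6246 0.0673 0.1322] rotL [-0.001 -0.498  0.   ] j [ 0.1   0.37  1.95 -0.47  0.39 -0.8 ] F [-0.4  0.3 -3.1] w 0.0275 ff 59.2
```

View pics/s5.png

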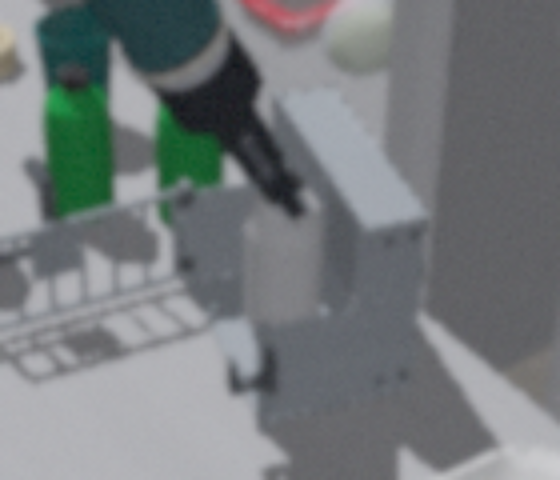

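The flask is lifted and upright, and the gate is open on the left. I'll pull straight out.

>>> arm_command([
  {"travel": [0.35, 0, -0.19], "rotation": [0, 0, 0]},
  {"travel": [0.53, 0, -0.29], "rotation": [0, 0, 0]},
  {"travel": [0.7, 0, -0.38], "rotation": [0, 0, 0]},
  {"travel": [0.7, 0, -0.38], "rotation": [0, 0, 0]},
  {"travel": [0.7, 0, -0.38], "rotation": [0, 0, 0]},
  {"travel": [0.7, 0, -0.38], "rotation": [0, 0, 0]},
  {"travel": [0.7, 0, -0.38], "rotation": [0, 0, 0]},
  {"travel": [0.53, 0, -0.29], "rotation": [0, 0, 0]},
])

```text
clock: 17.25
position: [0.5146, 0.0979, 0.132]
tool_rot: [0.244, 0.133, 0.96, -0.033]
ft_force: [-0.1, -0.3, -2.6]
width: 0.0274
finger_force: 59.2
```

>>> arm_command([
  {"travel": [0.35, 0, -0.19], "rotation": [0, 0, 0]},
  {"travel": [0.35, 0, -0.19], "rotation": [0, 0, 0]},
  {"travel": [-0.2, 0, -0.35], "rotation": [0, 0, 0]},
  {"travel": [-0.38, 0, -0.7], "rotation": [0, 0, 0]},
  {"travel": [-0.38, 0, -0.7], "rotation": [0, 0, 0]},
  {"travel": [-0.38, 0, -0.7], "rotation": [0, 0, 0]},
  {"travel": [-0.38, 0, -0.7], "rotation": [0, 0, 0]},
  {"travel": [-0.2, 0, -0.35], "rotation": [0, 0, 0]},
])

```text
clock: 18.05
position: [0.5025, 0.102, 0.2136]
tool_rot: [0.245, 0.133, 0.96, -0.033]
ft_force: [0.9, -0.8, -2.6]
width: 0.0277
finger_force: 59.3
```

Run:
```python
from h import *
pp,M=state()
t=np.load("top0.npz")["P"]
m=(t[...,0]>.3)&(t[...,0]<.72)&(t[...,1]>-.5)&(t[...,1]<-.1)&(t[...,2]>.012)&(t[...,2]<.03);c=cv2.minAreaRect((t[m][:,:2]*1000).astype(np.float32));print(c)
tz=np.array([.515,-.27,pp[2]]);print((M.T@(tz-pp)/.02).round(2))
```

```text
t 18.05 L [-0.0619  0.0075  0.2136] W [0.5025 0.102  0.2136] rotL [-0.003 -0.5    0.001] j [ 0.23  0.09  2.06 -0.44  0.58 -0.74] F [ 0.9 -0.8 -2.6] w 0.0277 ff 59.3
((501.19873046875, -323.84991455078125), (360.3009033203125, 383.5010070800781), 87.85749053955078)
[ -5.   -17.73   2.67]
```

>>> arm_command([
  {"travel": [-0.38, 0, -0.7], "rotation": [0, 0, 0]},
  {"travel": [-0.38, 0, -0.7], "rotation": [0, 0, 0]},
  {"travel": [-0.13, -0.47, 0.07], "rotation": [0, 0, 0]},
  {"travel": [-0.2, -0.7, 0.11], "rotation": [0, 0, 0]},
  {"travel": [-0.26, -0.93, 0.14], "rotation": [0, 0, 0]},
  {"travel": [-0.26, -0.93, 0.14], "rotation": [0, 0, 0]},
  {"travel": [-0.26, -0.93, 0.14], "rotation": [0, 0, 0]},
  {"travel": [-0.26, -0.93, 0.14], "rotation": [0, 0, 0]},
])

```text
clock: 18.85
position: [0.5047, -0.0016, 0.2434]
tool_rot: [0.244, 0.133, 0.96, -0.033]
ft_force: [0.4, -0.3, -2.2]
width: 0.0271
finger_force: 59.4
```

>>> arm_command([
  {"travel": [-0.26, -0.93, 0.14], "rotation": [0, 0, 0]},
  {"travel": [-0.26, -0.93, 0.14], "rotation": [0, 0, 0]},
  {"travel": [-0.26, -0.93, 0.14], "rotation": [0, 0, 0]},
  {"travel": [-0.26, -0.93, 0.14], "rotation": [0, 0, 0]},
  {"travel": [-0.26, -0.93, 0.14], "rotation": [0, 0, 0]},
  {"travel": [-0.26, -0.93, 0.14], "rotation": [0, 0, 0]},
  {"travel": [-0.26, -0.93, 0.14], "rotation": [0, 0, 0]},
  {"travel": [-0.26, -0.93, 0.14], "rotation": [0, 0, 0]},
])

```text
clock: 19.65
position: [0.5096, -0.1575, 0.2432]
tool_rot: [0.244, 0.133, 0.96, -0.033]
ft_force: [0.4, 0.4, -1.6]
width: 0.0276
finger_force: 59.4
```

>>> arm_command([
  {"travel": [-0.26, -0.93, 0.14], "rotation": [0, 0, 0]},
  {"travel": [-0.26, -0.93, 0.14], "rotation": [0, 0, 0]},
  {"travel": [-0.26, -0.93, 0.14], "rotation": [0, 0, 0]},
  {"travel": [-0.26, -0.93, 0.14], "rotation": [0, 0, 0]},
  {"travel": [-0.26, -0.93, 0.14], "rotation": [0, 0, 0]},
  {"travel": [-0.2, -0.7, 0.11], "rotation": [0, 0, 0]},
  {"travel": [-0.13, -0.47, 0.07], "rotation": [0, 0, 0]},
  {"travel": [0, 0, 0], "rotation": [0, 0, 0]},
])

```text
clock: 20.45
position: [0.5141, -0.2801, 0.2435]
tool_rot: [0.244, 0.134, 0.96, -0.033]
ft_force: [-0.3, -0.2, -2.1]
width: 0.0273
finger_force: 59.4
```

Run:
```python
from kin import *
pp,M=state();print("down 20mm:",(-M.T@[0,0,1]).round(3))
q=np.array(r.get_obs()["joint_pos"])
for h in(.19,.15,.122): q,e=ik(np.r_[pp[:2],h],M,q);print(e.round(4),q.round(2))
f=grab("scene");a=f["pixels"][120:390,240:500];cv2.imwrite("pics/s6.png",cv2.resize(a,None,fx=2.2,fy=2.2)[:,:,::-1])
```

```text
t 20.45 L [ 0.0533 -0.3571  0.2435] W [ 0.5141 -0.2801  0.2435] rotL [-0.001 -0.498  0.002] j [-0.76  0.13  1.93  0.37  0.67 -2.3 ] F [-0.3 -0.2 -2.1] w 0.0273 ff 59.4
down 20mm: [ 0.477 -0.001  0.879]
0.0 [-0.76  0.21  2.    0.46  0.53 -2.4 ]
0.0 [-0.76  0.28  2.05  0.56  0.43 -2.52]
0.0 [-0.76  0.33  2.07  0.68  0.37 -2.65]
```

View pics/s6.png

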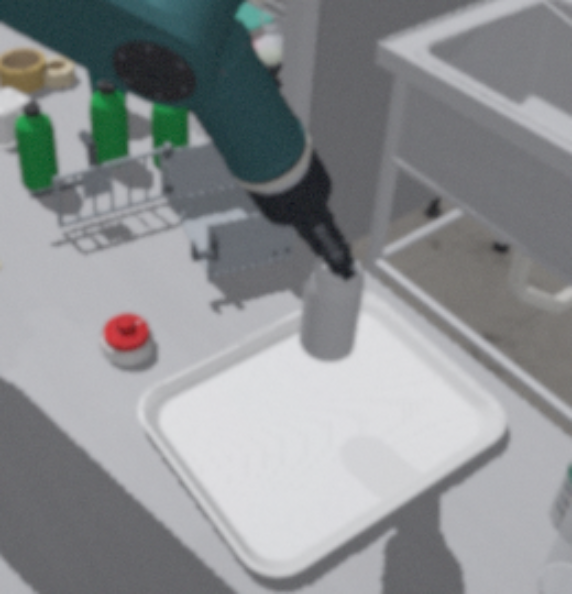

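The flask hangs upright over the tray floor. I'll lower it.

>>> arm_command([
  {"travel": [0.24, 0, 0.44], "rotation": [0, 0, 0]},
  {"travel": [0.38, 0, 0.7], "rotation": [0, 0, 0]},
  {"travel": [0.43, 0, 0.79], "rotation": [0, 0, 0]},
  {"travel": [0.43, 0, 0.79], "rotation": [0, 0, 0]},
  {"travel": [0.43, 0, 0.79], "rotation": [0, 0, 0]},
  {"travel": [0.38, 0, 0.7], "rotation": [0, 0, 0]},
  {"travel": [0.24, 0, 0.44], "rotation": [0, 0, 0]},
  {"travel": [0.12, 0, 0.22], "rotation": [0, 0, 0]},
])

```text
clock: 21.3
position: [0.5133, -0.2771, 0.1311]
tool_rot: [0.243, 0.133, 0.96, -0.032]
ft_force: [0.2, -0.2, -3.0]
width: 0.0276
finger_force: 59.4
```

>>> arm_command([
  {"travel": [0.05, 0, 0.09], "rotation": [0, 0, 0]},
  {"travel": [0.03, 0, 0.05], "rotation": [0, 0, 0]},
  {"travel": [0.02, 0, 0.04], "rotation": [0, 0, 0]},
  {"travel": [0.02, 0, 0.04], "rotation": [0, 0, 0]},
  {"travel": [0.02, 0, 0.04], "rotation": [0, 0, 0]},
  {"travel": [0, 0, 0], "rotation": [0, 0, 0]},
  {"travel": [0, 0, 0], "rotation": [0, 0, 0]},
  {"travel": [0, 0, 0], "rotation": [0, 0, 0]},
])

```text
clock: 22.1
position: [0.5143, -0.2788, 0.1271]
tool_rot: [0.244, 0.133, 0.96, -0.033]
ft_force: [0.1, -0.7, -2.0]
width: 0.0278
finger_force: 59.4
```

>>> arm_command([
  {"travel": [0.02, 0, 0.05], "rotation": [0, 0, 0]},
  {"travel": [0.02, 0, 0.05], "rotation": [0, 0, 0]},
  {"travel": [0.02, 0, 0.05], "rotation": [0, 0, 0]},
  {"travel": [0.02, 0, 0.05], "rotation": [0, 0, 0]},
  {"travel": [0.02, 0, 0.05], "rotation": [0, 0, 0]},
  {"travel": [0, 0, 0], "rotation": [0, 0, 0]},
  {"travel": [0, 0, 0], "rotation": [0, 0, 0]},
  {"travel": [0, 0, 0], "rotation": [0, 0, 0]},
])

```text
clock: 22.9
position: [0.5149, -0.2789, 0.1217]
tool_rot: [0.244, 0.133, 0.96, -0.033]
ft_force: [0.6, -0.6, -1.8]
width: 0.0278
finger_force: 59.4
```

>>> arm_command([
  {"travel": [0.02, 0, 0.04], "rotation": [0, 0, 0]},
  {"travel": [0.02, 0, 0.04], "rotation": [0, 0, 0]},
  {"travel": [0, 0, 0], "rotation": [0, 0, 0]},
  {"travel": [0, 0, 0], "rotation": [0, 0, 0]},
  {"travel": [0, 0, 0], "rotation": [0, 0, 0]},
  {"travel": [0, 0, 0], "rotation": [0, 0, 0]},
  {"travel": [0, 0, 0], "rotation": [0, 0, 0]},
  {"travel": [0, 0, 0], "rotation": [0, 0, 0]},
])

```text
clock: 23.7
position: [0.5153, -0.2792, 0.1204]
tool_rot: [0.245, 0.133, 0.96, -0.033]
ft_force: [-2.6, 1.5, 5.2]
width: 0.0275
finger_force: 60.1
```

Contact is made (+7 N net). I'll release and retreat along the tool axis.

>>> arm_command([
  {"travel": [0, 0, 0], "rotation": [0, 0, 0]},
  {"travel": [0, 0, 0], "rotation": [0, 0, 0]},
  {"travel": [0, 0, 0], "rotation": [0, 0, 0]},
  {"travel": [0, 0, 0], "rotation": [0, 0, 0]},
  {"travel": [0, 0, 0], "rotation": [0, 0, 0]},
  {"travel": [0, 0, 0], "rotation": [0, 0, 0]},
  {"travel": [0, 0, -0.3], "rotation": [0, 0, 0]},
  {"travel": [0, 0, -0.5], "rotation": [0, 0, 0]},
], claw=-0.2)

```text
clock: 24.5
position: [0.5072, -0.2765, 0.1339]
tool_rot: [0.244, 0.133, 0.96, -0.033]
ft_force: [-0.6, -0.3, 0.1]
width: 0.0513
finger_force: 0.0
```

>>> arm_command([
  {"travel": [0, 0, -0.8], "rotation": [0, 0, 0]},
  {"travel": [0, 0, -0.8], "rotation": [0, 0, 0]},
  {"travel": [0, 0, -0.8], "rotation": [0, 0, 0]},
  {"travel": [0, 0, -0.8], "rotation": [0, 0, 0]},
  {"travel": [0, 0, -0.8], "rotation": [0, 0, 0]},
  {"travel": [0, 0, -0.8], "rotation": [0, 0, 0]},
  {"travel": [0, 0, -0.5], "rotation": [0, 0, 0]},
  {"travel": [0, 0, 0], "rotation": [0, 0, 0]},
])

```text
clock: 25.3
position: [0.4587, -0.2636, 0.2288]
tool_rot: [0.245, 0.133, 0.96, -0.034]
ft_force: [0.3, 0.1, 1.1]
width: 0.0512
finger_force: 0.0
```

Run:
```python
from h import *
state()
f=grab("scene");a=f["pixels"][120:390,240:500];cv2.imwrite("pics/s7.png",cv2.resize(a,None,fx=2.2,fy=2.2)[:,:,::-1])
```

```text
t 25.3 L [-0.0045 -0.3563  0.2288] W [ 0.4587 -0.2636  0.2288] rotL [ 0.    -0.501  0.   ] j [-0.84  0.06  2.05  0.44  0.64 -2.44] F [0.3 0.1 1.1] w 0.0512 ff 0.0
```

View pics/s7.png

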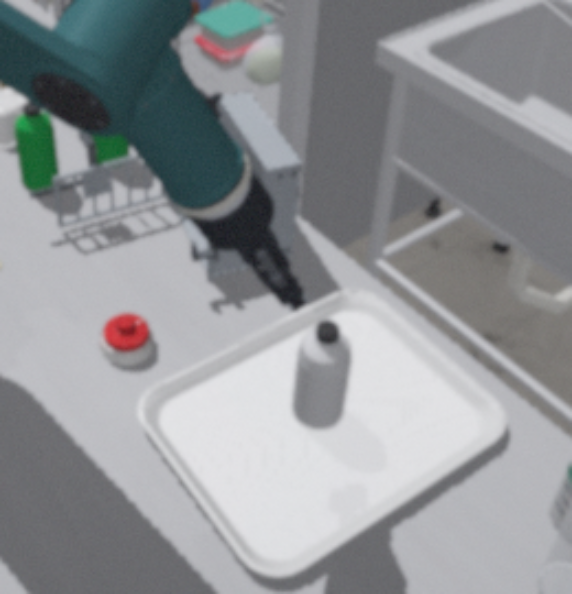

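The flask stands upright in the tray at (320,380), free of the gripper. The gate is open and the timer is undisturbed, so I'll hand in.

```bash
python3 -c "
from rig import r
print(r.close_job())"
```

```text
the job is handed in; nothing more can be done
None
```

The job is handed in: the latch was lifted, the gate swung to about 1.5 rad, and the flask set upright on the tray floor and released, with the cup, snap box and timer untouched as far as the cameras showed; the hand-in returned no verdict.

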